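# Stock the table caddy, tall to low

### The job

Stock the dark wooden table caddy for service: stand the pepper mill, the yellow sauce bottle, the spice jar and the white ramekin upright on its floor, one to a compartment, with the tallest at the end beside the stack of menus and stepping down in height to the lowest beside the speckled bowl, so that the guests can see and reach every one. Set each down gently rather than dropping it, let go of everything, and leave the tumbler and the wine glass where they stand.

Things in the scene. Friction and masses are not known exactly. Their poses are not given: they have to be found in the camera images.
- mill: Dark turned-wood pepper mill, 217 mm tall, the tallest of the four; loose, 0.26-0.43 kg. Foot 56 mm across; bulbs 44-48 mm across up to z = 177; above them a ball 32 mm across, z = 177 to 206, widest at z = 192, good to grip from above; a 12 mm knob on top to z = 217. The head does not turn. Origin: centre of the underside, z up.
- sauce: Mustard-yellow squeeze bottle, 158 mm tall, second tallest; loose, 0.18 to 0.29 kg, rigid here. Straight round body 50 mm across up to z = 96, cap 39 mm across up to z = 122, then a nozzle 16 mm across at its root that tapers to the tip at z = 158. Origin: centre of the underside, z up.
- jar: Red-brown spice jar with a pale steel screw cap, 94 mm tall, third in height; loose, 0.15 to 0.25 kg. Round body 58 mm across up to z = 78, cap 52 mm across from z = 78 to 94. The cap does not turn. Origin: centre of the underside, z up.
- ramekin: Cream-white fluted porcelain ramekin, empty, 41 mm tall, the lowest; loose, 0.09 to 0.14 kg. 68 mm across at the rim, 60 mm at the foot. Origin: centre of the underside, z up.
- caddy: Fixed low caddy of dark wood, lined with dark green felt, 376 mm long (its x axis), 102 wide, 24 high, brass handles on both ends; the ends are alike. Four open compartments in a row, each 86 mm square inside, centres at x = -138, -46, 46, 138 mm, y = 0; their floor is at z = 6 mm, outer walls 8 mm thick up to z = 24, dividers 6 mm thick up to z = 22. Origin: centre of the underside, z up.
- menus: Fixed stack of brown menus, 130 x 175 mm, 56 mm high, just beyond one end of the caddy and in line with it: its origin is 285 mm from the caddy's origin along the caddy's x axis, at the + or the - end, which changes from start to start. The tallest goes at this end. Origin: centre of the underside.
- bowl: Fixed blue-and-white speckled bowl, 148 mm across, 64 mm high, just beyond the other end of the caddy, 285 mm from the caddy's origin. Origin: centre of the underside.
- tumbler: Clear glass tumbler, 81 mm across, 92 mm tall, loose; a bystander to be left alone. Origin: centre of the underside.
- wine_glass: Clear stemmed wine glass, 80 mm across, 201 mm tall, loose; a bystander to be left alone. Origin: centre of the underside.

How it is judged:
By the outcome, as a careful person would: the job done as asked, in the order asked, and still so for the second after the job is handed in, with the robot touching nothing.
It also fails if it takes over 115 s, if anything falls off the work surface, if the arm or the gripper's body presses on something with over 40 N, if the wrist force passes 120 N, or if a joint passes its speed limit or range.

### The arm

A 7-joint arm with a two-finger parallel gripper is mounted at the origin on a cart in front of the work surface, level with it; the furniture and walls round the work are solid. World frame = base frame: x ahead of the robot, y to its left, z up, the work surface at z = 0. Lengths are in m, angles in rad, forces in N, time in s.
With the tool pointing down it reaches from about 0.425 to 0.95 m from the base axis. Payload 16.7 kg.
Tool frame: the origin (TCP) lies on the centre line of the jaws, within the pads' length; the fingertips stand env.tip_extent ahead of it and the grasp point (between the pads) lies 3 mm ahead of it (env.tip_extent is the distance from the TCP to the fingertips, in m); z points along the fingers, y is the line along which they close (so a half turn about z gives the same grasp; the last joint's range is limited). The gripper opens to 94 mm and grips with 3 to 60 N. Pads are 16 mm wide; open, the fingers measure 119 mm over their backs; the gripper's body (75 mm by 177 mm) begins 78 mm behind the grasp point.
Start: joints at [1.103, 0.426, 0.074, 1.606, -0.034, 1.111, -0.067], TCP at [0.212, -0.641, 0.227] pointing down, gripper open.
Joint ranges: [-2.85, 2.85], [-0.5, 2.14], [-1.23, 1.37], [0.21, 2.46], [-1.02, 4.16], [0.16, 2.05], [-2.73, 2.73]. Speed limits (rad/s): [1.89, 1.89, 2.39, 2.39, 3.01, 3.01, 3.01].

### API

Orientations are given as a rotation vector (axis times angle).
In Python, from workcell import env gives the robot as it stands. The module is installed in compiled form; this text tells all that it offers.
- The arm moves only by the tool send_rows, never from a script. Its argument "series" is a list that holds one entry, the list of rows, each a list of 4 numbers: the shift along the world's x, y, z in cm, then the turn about the world's z in rad. A call has 1 to 20 rows; each row is the pose to reach, as a shift and turn from the pose commanded when the call began; what a row does not reach only later rows make up. A row lasts 1/12 s, in which the tool goes at most 41.7 mm and 7.16 degrees, less where a joint would pass 70% of its speed; a pose out of reach is approached as far as the arm can. A call with a gripper value outside its range is refused whole. "grip" is the opening, from -1 (shut) to 1 (fully open), set as the call begins (left out, the last holds). The fingers move at their own pace and stop on an object; "squeeze" is the grip in N (left out, the last holds). Time passes only in rows, so rows that repeat a pose let the fingers close. It gives the time, the measured TCP pose, the force, the opening and the grip force at its end, in the units of the state.
- env.sense(): the state, without advancing time (a new reading comes with each control period).
- env.get_image(name): name is "side" or "top"; returns the picture (384x512x3 uint8, red, green, blue); there is no depth.
- env.calibration(name): a dict with "K" (3x3 intrinsics, pixels), "world_from_camera" (4x4, takes a point from camera to world coordinates). Camera axes: x right, y up, looking along -z (the intrinsics and any distortion apply to the point x, -y, -z); pixel columns grow to the right and rows downward; lengths in m; the calibration is good to about 2 mm. A picture is of the moment at which its call begins. calibration takes no time and is no camera call.
- env.close_job(): hands the job in; it is judged then, once.
The state is a dict: "t": time; "qpos": joint angles; "joint_vel": joint speeds; "joint_efforts": joint torques, N m; "tool_pos": TCP position; "ee_rot": TCP orientation; "force": force on the tool from outside, world axes, zero at the start; "moment": the same for the moment, N m; "finger_gap": finger opening in m; "finger_force": force on a finger pad.
Only numpy, scipy, OpenCV 4.12 (cv2) and the standard library are available. Lean on these libraries where they do the work, as an engineer would, in place of code of your own. Each camera call takes 0.05 s, during which the arm holds its last target. There are 200 camera calls.

## Working session

There is one attempt and no reset: what is moved stays moved. The work goes in short steps, Python scripts to look and compute and a tool call to move; the robot and the scene stay as the last step left them, time stands still between calls to the robot, and variables do not carry over. Pictures are saved under pics/ and viewed, at most 14 in all, crops included, and the job is handed in when it is done.

Besides the shell and the picture viewer there is one more tool, called after "Call:" as a command line: name --argument value ..., lists and objects as JSON in quotes. send_rows: Moves the arm, as the interface text tells. Its arguments: {"type":"object","properties":{"series":{"type":"array","items":{"type":"array","items":{"type":"array","items":{"type":"number"}}}},"grip":{"type":"number"},"squeeze":{"type":"number"}},"required":["series"]}

```bash
mkdir -p pics
python3 - <<'E'
from workcell import env
import cv2,numpy as np
for n in("top","side"):
    im=env.get_image(n); cv2.imwrite(f"pics/{n}0.png",im[:,:,::-1])
    c=env.calibration(n); print(n,c)
print(env.sense()); print(env.tip_extent)
E
```

```text
top {'K': array([[354.74521299,   0.        , 254.74283268],
       [  0.        , 354.74521299, 190.42288648],
       [  0.        ,   0.        ,   1.        ]]), 'world_from_camera': array([[-0.00569498,  0.99704485, -0.07661024,  0.51197435],
       [-0.99993218, -0.00645626, -0.009693  , -0.09272082],
       [-0.01015897,  0.07654985,  0.997014  ,  1.11088905],
       [ 0.        ,  0.        ,  0.        ,  1.        ]])}
side {'K': array([[389.19263376,   0.        , 258.12859994],
       [  0.        , 389.19263376, 197.16996701],
       [  0.        ,   0.        ,   1.        ]]), 'world_from_camera': array([[-0.96699189,  0.15937502, -0.19881221,  0.37675169],
       [-0.25418032, -0.54864335,  0.79648154,  0.88655169],
       [ 0.01786227,  0.82072534,  0.57104366,  0.75254853],
       [ 0.        ,  0.        ,  0.        ,  1.        ]])}
{'t': 0.1, 'qpos': array([ 1.10253116,  0.42667626,  0.07386847,  1.60653853, -0.03409164,
        1.11076908, -0.06709182]), 'joint_vel': array([ 2.00244919e-03,  5.35720450e-04,  1.83555087e-03, -4.90123447e-04,
        2.17843723e-04, -2.81798666e-04, -4.46598979e-05]), 'joint_efforts': array([ 7.69616221e-03, -9.37471247e+01,  3.67512055e+00, -4.55043912e+01,
       -4.88864514e-02,  1.68079266e-02,  4.81901930e-05]), 'tool_pos': array([ 0.21139224, -0.64066554,  0.22684352]), 'ee_rot': array([-3.10069824e+00, -4.98371357e-01,  4.26524509e-04]), 'force': array([-0.31414387, -0.13818099,  0.27841125]), 'moment': array([ 0.07239485, -0.00045266, -0.04406175]), 'finger_force': 0.0, 'finger_gap': 0.09397759511359352}
0.022
```

View pics/top0.png

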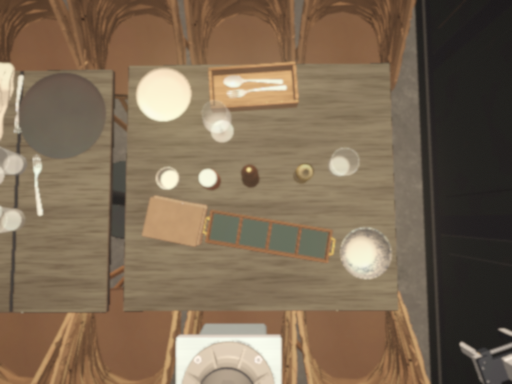

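View pics/side0.png

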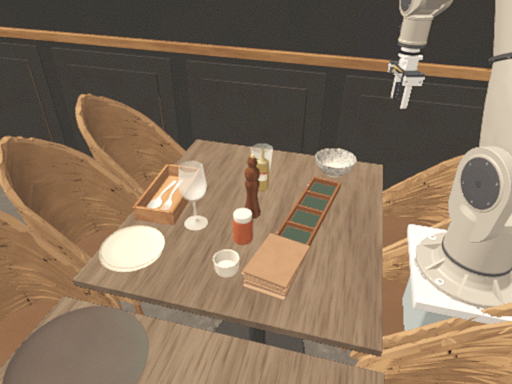

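The top view shows, left to right: ramekin (167,178), jar (208,178), mill (250,175), sauce (304,173), tumbler (343,161) and wine glass (217,122). The caddy runs from about (207,225) to (333,245), with the menus on the left (+y) and the bowl on the right. I'll measure these now.

```bash
cat > h.py <<'E'
import numpy as np,cv2
from workcell import env
def ray(n,uv):
    c=env.calibration(n);K=c["K"];T=c["world_from_camera"]
    d=np.array([(uv[0]-K[0,2])/K[0,0],-(uv[1]-K[1,2])/K[1,1],-1.])
    return T[:3,3],T[:3,:3]@d
def onz(n,uv,z):
    o,d=ray(n,uv);return o+d*(z-o[2])/d[2]
def proj(n,p):
    c=env.calibration(n);K=c["K"];T=np.linalg.inv(c["world_from_camera"])
    q=T[:3,:3]@np.array(p)+T[:3,3];return K[0,2]+K[0,0]*q[0]/-q[2],K[1,2]+K[1,1]*(-q[1])/-q[2]
E
python3 - <<'E'
from h import *
im=cv2.imread("pics/top0.png");hsv=cv2.cvtColor(im,cv2.COLOR_BGR2HSV)
print(hsv[235,225],hsv[178,167],hsv[178,208],hsv[175,250],hsv[173,304],hsv[150,400-20])
g=((hsv[...,0]>55)&(hsv[...,0]<100)&(hsv[...,1]>50)).astype(np.uint8);g[:200]=0;g[265:]=0;g[:,:195]=0;g[:,340:]=0
n,l,s,c=cv2.connectedComponentsWithStats(g)
P=[]
for i in range(1,n):
    if s[i,4]>200: p=onz("top",c[i],.006);P.append(p[:2]);print("comp",c[i],s[i,4],p.round(4))
P=np.array(P)
if len(P)>1:
    P=P[np.argsort(P[:,1])];d=P[-1]-P[0];print("centre",P.mean(0),"axis",d,"yaw",np.arctan2(d[1],d[0]),np.linalg.norm(d))
w=((hsv[...,2]>170)&(hsv[...,1]<60)).astype(np.uint8)
for nm,(u,v),z in(("ram",(167,178),.041),("jar",(208,178),.094)):
    m=np.zeros_like(w);m[v-16:v+17,u-16:u+17]=w[v-16:v+17,u-16:u+17]
    pts=cv2.findNonZero(m);cc,r=cv2.minEnclosingCircle(pts);print(nm,cc,r,onz("top",cc,z).round(4))
b=cv2.resize(im[140:265,150:350],(800,500),interpolation=cv2.INTER_CUBIC);cv2.imwrite("pics/crop.png",b)
sd=cv2.imread("pics/side0.png");cv2.imwrite("pics/crops.png",cv2.resize(sd[140:290,190:320],(520,600),interpolation=cv2.INTER_CUBIC))
E
```

```text
[ 41  37 111] [ 25  32 254] [ 30  22 247] [ 12 116  90] [ 18  95 137] [ 18  79 138]
ram (166.87294006347656, 177.72772216796875) 11.919156074523926 [0.6346 0.1847 0.041 ]
jar (207.0502166748047, 177.4344940185547) 9.633968353271484 [0.6286 0.0547 0.094 ]
```

View pics/crop.png

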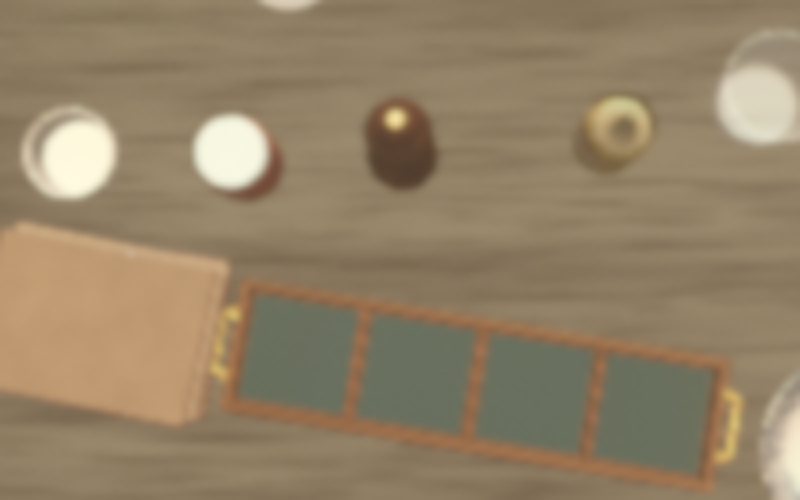

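View pics/crops.png

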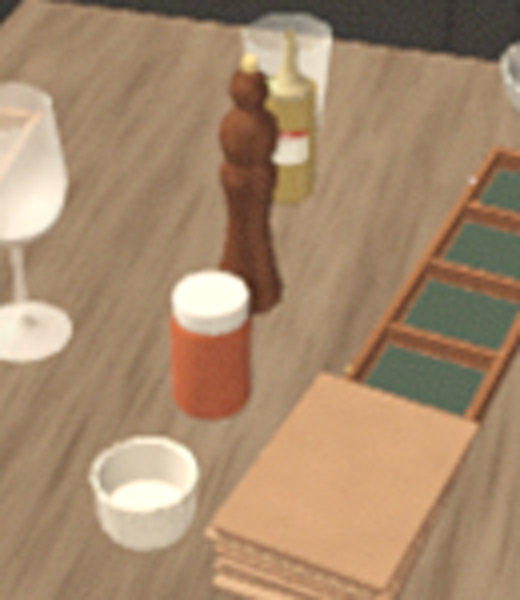

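The crops show all four objects upright and the caddy with felt from crop (247,293) to (718,470). The mill knob is at crop (396,119) and the sauce cap ring is centred at crop (619,126). Next I'll segment the felt and triangulate the mill and sauce.

Run:
```python
from h import *
im=cv2.imread("pics/top0.png");hsv=cv2.cvtColor(im,cv2.COLOR_BGR2HSV)
g=((hsv[...,0]>32)&(hsv[...,0]<100)).astype(np.uint8);g[:205]=0;g[265:]=0;g[:,:203]=0;g[:,335:]=0
g=cv2.morphologyEx(g,cv2.MORPH_OPEN,np.ones((3,3)))
n,l,s,c=cv2.connectedComponentsWithStats(g)
P=np.array([onz("top",c[i],.006)[:2] for i in range(1,n) if s[i,4]>200]);print(s[1:,4],P.round(4))
P=P[np.argsort(P[:,1])];d=P[-1]-P[0];print("centre",P.mean(0),"yaw",np.arctan2(d[1],d[0]),np.linalg.norm(d))
cr=lambda x,y:((x+.5)/4-.5+150,(y+.5)/4-.5+140)
sc=lambda x,y:((x+.5)/4-.5+190,(y+.5)/4-.5+140)
print("knob",onz("top",cr(396,119),.215),"side",onz("side",sc(249,62),.212))
print("foot",onz("top",cr(403,158),.0))
print("cap",onz("top",cr(619,126),.122),"tip",onz("top",cr(624,128),.158),"side tip",onz("side",sc(290,33),.156))
print("jar side",onz("side",sc(211,290),.094),"ram side",onz("side",sc(145,472),.041))
print("corner table",[onz("top",p,0).round(3) for p in((128,66),(390,66),(396,308),(125,310))])
print("wine",onz("top",(222,132),.0),onz("top",(215,115),.2),"tumbler",onz("top",(343,161),.09))
```

```text
[562 563 572 562] [[ 0.4804  0.0131]
 [ 0.4646 -0.0778]
 [ 0.4488 -0.1686]
 [ 0.4335 -0.2594]]
centre [ 0.45681163 -0.12318325] yaw 1.4004122721787733 0.2764365438121943
knob [ 0.63463969 -0.06874628  0.215     ] side [ 0.63608893 -0.0672491   0.212     ]
foot [ 0.6331048  -0.06836927  0.        ]
cap [ 0.64132236 -0.22257217  0.122     ] tip [ 0.63522966 -0.22119448  0.158     ] side tip [ 0.64387066 -0.22320041  0.156     ]
jar side [0.62981011 0.05137922 0.094     ] ram side [0.63513472 0.18498226 0.041     ]
corner table [array([1.004, 0.326, 0.   ]), array([ 0.996, -0.519,  0.   ]), array([ 0.235, -0.511,  0.   ]), array([0.231, 0.319, 0.   ])]
wine [0.78458148 0.02127795 0.        ] [0.78091838 0.0191827  0.2       ] tumbler [ 0.67426652 -0.33901879  0.09      ]
```

Everything is found: ramekin (0.635,0.185), jar (0.629,0.053), mill (0.635,-0.068) and sauce (0.6425,-0.223). The compartments from the menus to the bowl are A(0.480,0.013), B(0.465,-0.078), C(0.449,-0.169) and D(0.4335,-0.259).

I'll place the lowest first so the gripper body never comes down next to something taller. First I go above the ramekin.

Call:
send_rows --series '[[[0,0,4,0],[0,0,7,0],[4,4,7,0],[6,10,7,-0.1],[8,14,7,-0.2],[10,18,7,-0.3],[12,22,7,-0.4],[14,26,7,-0.49],[16,30,7,-0.49],[18,34,7,-0.49],[20,38,7,-0.49],[22,42,7,-0.49],[24,46,7,-0.49],[26,50,7,-0.49],[28,54,7,-0.49],[30,58,7,-0.49],[32,62,7,-0.49],[34,66,7,-0.49],[36,70,7,-0.49],[38,74,7,-0.49]]]' --grip 1 --squeeze 20

```text
t: 1.77
tool_pos: [0.5543, 0.0258, 0.2974]
ee_rot: [3.13, -0.269, -0.0]
force: [0.5, -0.4, 0.3]
finger_gap: 0.0943
finger_force: 0.0
```

Call:
send_rows --series '[[[2,4,0,0],[4,8,0,0],[6,12,0,0],[7,14,0,0],[7,14,0,0],[7,14,0,0],[7,14,0,0],[7,14,0,0],[7,14,0,0],[7,14,0,0]]]'

```text
t: 2.6
tool_pos: [0.6239, 0.1628, 0.2978]
ee_rot: [3.13, -0.271, 0.001]
force: [-0.6, -0.7, 0.5]
finger_gap: 0.0939
finger_force: 0.0
```

Call:
send_rows --series '[[[1.1,2.2,-1,0],[1.1,2.2,-4,0],[1.1,2.2,-8,0],[1.1,2.2,-12,0],[1.1,2.2,-15,0],[1.1,2.2,-17,0],[1.1,2.2,-18,0],[1.1,2.2,-18,0],[1.1,2.2,-18,0]]]'

```text
t: 3.35
tool_pos: [0.6353, 0.1858, 0.1183]
ee_rot: [-3.13, 0.269, -0.001]
force: [-0.6, 0.5, 0.4]
finger_gap: 0.0937
finger_force: 0.0
```

Run:
```python
from h import *
print(env.sense()["tool_pos"],proj("side",[.635,.185,.041]),proj("side",[.635,.185,0.]))
a=cv2.imwrite
t=env.get_image("top")[:,:,::-1];s=env.get_image("side")[:,:,::-1]
b=np.hstack([cv2.resize(t[130:230,115:215],(400,400)),cv2.resize(s[185:285,175:275],(400,400))])
a("pics/r1.png",b)
```

```text
[0.63531871 0.1857684  0.1182957 ] (np.float64(225.9218564961882), np.float64(257.6393807321054)) (np.float64(226.37290382233076), np.float64(268.8721820512716))
```

View pics/r1.png

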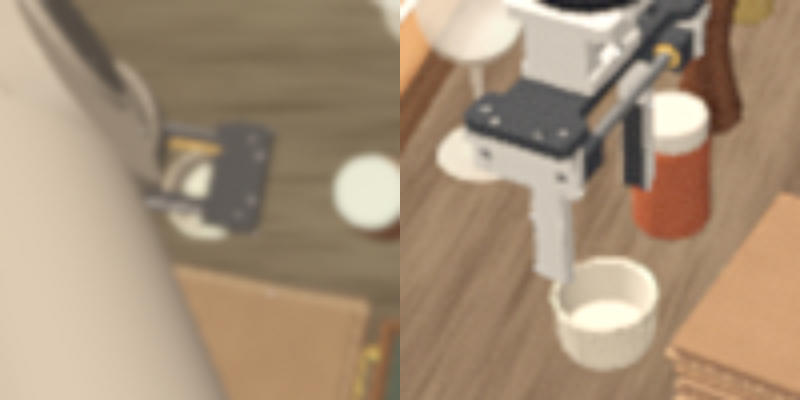

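The fingers straddle the ramekin: the near tip is at (555,275) in the right panel, outside the rim at (605,290). I'll descend and grip.

Call:
send_rows --series '[[[0,0,-2,0],[0,0,-4,0],[0,0,-6,0],[0,0,-7,0],[0,0,-7.4,0],[0,0,-7.4,0],[0,0,-7.4,0]]]'

```text
t: 4.03
tool_pos: [0.6356, 0.1862, 0.0447]
ee_rot: [-3.129, 0.269, -0.002]
force: [-0.5, -0.8, 0.8]
finger_gap: 0.0939
finger_force: 0.0
```

Call:
send_rows --series '[[[0,0,0,0],[0,0,0,0],[0,0,0,0],[0,0,0,0],[0,0,0,0],[0,0,0,0],[0,0,0,0],[0,0,0,0],[0,0,0,0],[0,0,0,0]]]' --grip -1 --squeeze 15

```text
t: 4.87
tool_pos: [0.6352, 0.1858, 0.0439]
ee_rot: [3.13, -0.269, 0.001]
force: [-0.7, -1.7, 5.2]
finger_gap: 0.0673
finger_force: 15.0
```

Call:
send_rows --series '[[[0,0,0.5,0],[0,0,2,0],[0,0,5,0],[0,0,9,0],[0,0,13,0],[0,0,16,0],[-1,-2,18,0.1],[-3,-5,18,0.2],[-4.5,-9,18,0.3],[-6,-13,18,0.4],[-7.5,-17,18,0.5],[-9,-21,18,0.6],[-10.5,-25,18,0.7],[-12.5,-29,18,0.8],[-14.5,-33,18,0.9],[-16.5,-36.5,18,1.0],[-18,-40,18,1.1],[-19.5,-43,18,1.2],[-20.2,-44.5,18,1.3],[-20.2,-44.5,18,1.4]]]'

```text
t: 6.53
tool_pos: [0.4297, -0.2646, 0.2244]
ee_rot: [2.567, 1.809, -0.002]
force: [-0.7, -0.0, -0.9]
finger_gap: 0.0674
finger_force: 15.0
```

Call:
send_rows --series '[[[0,0,0,0.09],[0,0,0,0.17],[0,0,0,0.17],[0,0,0,0.17],[0,0,0,0.17]]]'

```text
t: 6.95
tool_pos: [0.433, -0.259, 0.224]
ee_rot: [2.406, 2.019, 0.0]
force: [-0.4, -0.3, -1.7]
finger_gap: 0.0671
finger_force: 15.0
```

Call:
send_rows --series '[[[0,0,-3,0],[0,0,-6,0],[0,0,-9,0],[0,0,-12,0],[0,0,-14,0],[0,0,-15.5,0],[0,0,-16.2,0],[0,0,-16.6,0],[0,0,-16.8,0],[0,0,-17,0],[0,0,-17.1,0],[0,0,-17.2,0],[0,0,-17.3,0],[0,0,-17.3,0],[0,0,-17.3,0]]]'

```text
t: 8.2
tool_pos: [0.433, -0.2592, 0.0507]
ee_rot: [2.404, 2.022, 0.0]
force: [-0.2, 0.7, -1.1]
finger_gap: 0.0668
finger_force: 15.0
```

Call:
send_rows --series '[[[0,0,-0.05,0],[0,0,-0.1,0],[0,0,-0.1,0],[0,0,-0.1,0]]]'

```text
t: 8.53
tool_pos: [0.433, -0.2593, 0.0498]
ee_rot: [2.404, 2.022, -0.0]
force: [-2.6, 0.4, 7.1]
finger_gap: 0.0668
finger_force: 15.0
```

Call:
send_rows --series '[[[0,0,0,0],[0,0,0,0],[0,0,0,0],[0,0,0,0],[0,0,0,0],[0,0,0,0],[0,0,1,0],[0,0,3,0],[0,0,6,0],[0,0,10,0],[0,0,14,0],[0,0,16,0]]]' --grip 1

```text
t: 9.53
tool_pos: [0.4341, -0.2592, 0.2146]
ee_rot: [2.4, 2.02, 0.003]
force: [1.0, -0.6, -0.0]
finger_gap: 0.0941
finger_force: 0.0
```

Call:
send_rows --series '[[[0,0,3,0],[0,0,6,0],[2,3,6,0.05],[4,6.5,6,0.1],[6,10,6,0.15],[8,13,6,0.2],[10.5,16.5,6,0.25],[12.5,20,6,0.25],[14.5,23,6,0.25],[16.5,26,6,0.25],[18,29,6,0.25],[19.5,31.2,6,0.25],[19.5,31.2,6,0.25],[19.5,31.2,6,0.25],[19.5,31.2,5,0.25],[19.5,31.2,2,0.25],[19.5,31.2,-1,0.25],[19.5,31.2,-4,0.25],[19.5,31.2,-5,0.25],[19.5,31.2,-5,0.25]]]'

```text
t: 11.2
tool_pos: [0.6262, 0.0512, 0.1571]
ee_rot: [-2.133, -2.303, 0.005]
force: [-1.0, -0.3, 0.3]
finger_gap: 0.0942
finger_force: 0.0
```

Run:
```python
from h import *
print(env.sense()["tool_pos"])
t=env.get_image("top")[:,:,::-1];s=env.get_image("side")[:,:,::-1]
b=np.hstack([cv2.resize(t[140:290,180:350],(453,400)),cv2.resize(s[150:260,190:285],(345,400))])
cv2.imwrite("pics/j1.png",b)
```

```text
[0.62623856 0.05123287 0.15708708]
```

View pics/j1.png

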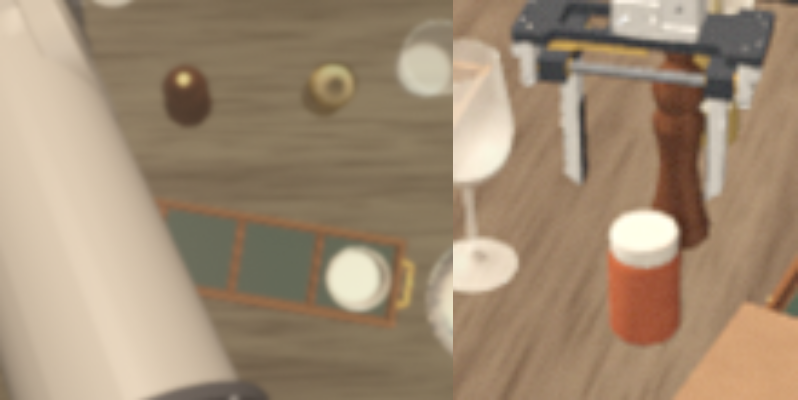

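The ramekin sits upright in the bowl-end compartment, at (357,278) in the left panel. The jar at (643,275) in the right panel lies between the open fingers, so I'll descend and grip.

Call:
send_rows --series '[[[0.25,0.15,0,0],[0.25,0.15,-2,0],[0.25,0.15,-4,0],[0.25,0.15,-6,0],[0.25,0.15,-7.5,0],[0.25,0.15,-8.2,0],[0.25,0.15,-8.2,0],[0.25,0.15,-8.2,0]]]'

```text
t: 11.97
tool_pos: [0.631, 0.0546, 0.0783]
ee_rot: [2.133, 2.306, 0.001]
force: [0.3, -0.6, 0.4]
finger_gap: 0.094
finger_force: 0.0
```

Call:
send_rows --series '[[[0,0,0,0],[0,0,0,0],[0,0,0,0],[0,0,0,0],[0,0,0,0],[0,0,0,0],[0,0,0,0],[0,0,0,0],[0,0,0,0],[0,0,0,0]]]' --grip -1 --squeeze 20

```text
t: 12.8
tool_pos: [0.6304, 0.0544, 0.0776]
ee_rot: [-2.133, -2.306, 0.0]
force: [-3.4, -1.5, 4.8]
finger_gap: 0.0579
finger_force: 20.0
```

Call:
send_rows --series '[[[0,0,0.5,0],[0,0,2,0],[0,0,5,0],[0,0,9,0],[0,0,13,0],[0,0,16,0],[-2,0,18,-0.05],[-5,-2,18,-0.1],[-8,-4.5,18,-0.15],[-11,-7,18,-0.2],[-13,-10,18,-0.25],[-15,-13,18,-0.25],[-16.5,-16,18,-0.25],[-17.5,-19,18,-0.25],[-18.2,-21,18,-0.25],[-18.2,-22.3,18,-0.25],[-18.2,-22.3,18,-0.25],[-18.2,-22.3,18,-0.25],[-18.2,-22.3,17,-0.25],[-18.2,-22.3,17,-0.25]]]'

```text
t: 14.47
tool_pos: [0.4483, -0.1672, 0.246]
ee_rot: [-2.401, -2.024, 0.001]
force: [-1.1, -0.2, -1.5]
finger_gap: 0.0576
finger_force: 20.0
```

Call:
send_rows --series '[[[0,-0.1,-3,0],[0,-0.1,-6,0],[0,-0.1,-9,0],[0,-0.1,-12,0],[0,-0.1,-14,0],[0,-0.1,-15,0],[0,-0.1,-15.4,0],[0,-0.1,-15.7,0],[0,-0.1,-15.8,0],[0,-0.1,-15.9,0],[0,-0.1,-16,0],[0,-0.1,-16.1,0],[0,-0.1,-16.15,0],[0,-0.1,-16.15,0],[0,-0.1,-16.15,0]]]'

```text
t: 15.72
tool_pos: [0.4485, -0.1697, 0.0861]
ee_rot: [2.404, 2.022, 0.0]
force: [0.4, -0.6, -1.3]
finger_gap: 0.0575
finger_force: 20.0
```

Call:
send_rows --series '[[[0,0,-0.1,0],[0,0,-0.15,0],[0,0,-0.2,0],[0,0,-0.25,0],[0,0,-0.25,0],[0,0,-0.25,0]]]'

```text
t: 16.22
tool_pos: [0.4484, -0.1696, 0.0835]
ee_rot: [-2.404, -2.022, 0.0]
force: [-1.7, 0.4, 2.6]
finger_gap: 0.0577
finger_force: 20.0
```

Call:
send_rows --series '[[[0,0,0,0],[0,0,0,0],[0,0,0,0],[0,0,0,0],[0,0,0,0],[0,0,0,0],[0,0,1,0],[0,0,3,0],[0,0,6,0],[0,0,10,0],[0,0,14,0],[0,0,17,0],[2,-1,17,0],[6,-2,17,0],[10,-3,17,0],[14,-4,17,0],[17,-5,17,0],[19.3,-5.3,17,0],[19.3,-5.3,17,0],[19.3,-5.3,17,0]]]' --grip 1

```text
t: 17.88
tool_pos: [0.6419, -0.2221, 0.2533]
ee_rot: [-2.402, -2.022, -0.001]
force: [0.2, 0.5, -0.6]
finger_gap: 0.094
finger_force: 0.0
```

Run:
```python
from h import *
print(env.sense()["tool_pos"],env.sense()["ee_rot"])
t=env.get_image("top")[:,:,::-1];s=env.get_image("side")[:,:,::-1]
b=np.hstack([cv2.resize(t[140:290,180:350],(453,400)),cv2.resize(s[100:210,225:320],(345,400))])
cv2.imwrite("pics/s1.png",b)
```

```text
[ 0.64186529 -0.22207943  0.25328601] [-2.40219163e+00 -2.02241896e+00 -6.92669804e-04]
```

View pics/s1.png

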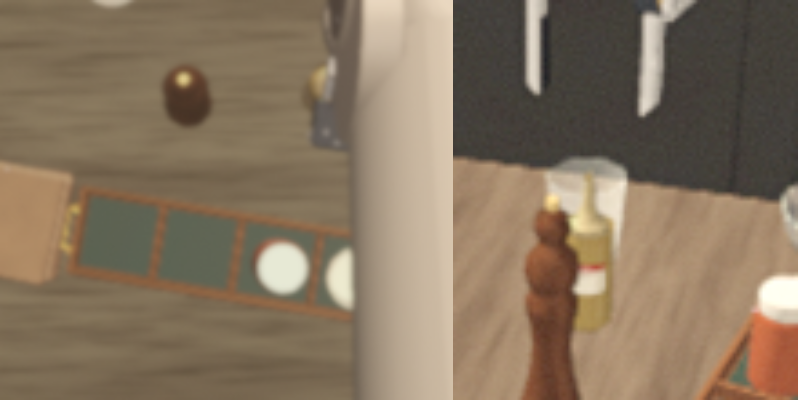

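The jar is upright in the third compartment, at (282,267) in the left panel. The sauce nozzle at (588,190) in the right panel is centred between the raised fingers, so I'll descend.

Call:
send_rows --series '[[[0,-0.05,-2,0],[0,-0.05,-5,0],[0,-0.05,-8,0],[0,-0.05,-11,0],[0,-0.05,-13.5,0],[0,-0.05,-15,0],[0,-0.05,-15.7,0],[0,-0.05,-16,0],[0,-0.05,-16,0],[0,-0.05,-16,0]]]'

```text
t: 18.82
tool_pos: [0.6421, -0.2233, 0.0951]
ee_rot: [2.403, 2.021, 0.001]
force: [-0.2, -0.5, 0.7]
finger_gap: 0.0945
finger_force: 0.0
```

Call:
send_rows --series '[[[0,0,0,0],[0,0,0,0],[0,0,0,0],[0,0,0,0],[0,0,0,0],[0,0,0,0],[0,0,0,0],[0,0,0,0],[0,0,0,0],[0,0,0,0]]]' --grip -1 --squeeze 22

```text
t: 19.65
tool_pos: [0.6415, -0.2231, 0.0934]
ee_rot: [-2.404, -2.022, -0.0]
force: [-0.1, -1.0, -0.9]
finger_gap: 0.0494
finger_force: 22.0
```

Call:
send_rows --series '[[[0,0,0.5,0],[0,0,2,0],[0,0,5,0],[0,0,9,0],[0,0,13,0],[-1,0,16,0],[-4,0,17,0],[-8,1,17,0],[-11,3,17,0],[-14,5.5,17,0],[-16,8.5,17,0],[-17.2,11.5,17,0],[-17.7,14,17,0],[-17.7,14.5,17,0],[-17.7,14.5,17,0],[-17.7,14.5,17,0],[-17.7,14.5,14,0],[-17.7,14.5,11,0],[-17.7,14.5,8,0],[-17.7,14.5,8,0]]]'

```text
t: 21.32
tool_pos: [0.462, -0.0791, 0.1692]
ee_rot: [-2.401, -2.017, 0.006]
force: [-1.4, 0.1, -3.4]
finger_gap: 0.0492
finger_force: 22.0
```

Call:
send_rows --series '[[[0,0,-1,0],[0,0,-3,0],[0,0,-5,0],[0,0,-6,0],[0,0,-6.5,0],[0,0,-6.8,0],[0,0,-7,0],[0,0,-7.1,0],[0,0,-7.1,0],[0,0,-7.1,0]]]'

```text
t: 22.15
tool_pos: [0.4648, -0.0782, 0.103]
ee_rot: [2.404, 2.022, 0.001]
force: [-0.1, -0.1, -1.5]
finger_gap: 0.0491
finger_force: 22.0
```

Call:
send_rows --series '[[[0,0,-0.1,0],[0,0,-0.2,0],[0,0,-0.25,0],[0,0,-0.3,0],[0,0,-0.35,0],[0,0,-0.35,0],[0,0,-0.35,0]]]'

```text
t: 22.73
tool_pos: [0.4647, -0.0781, 0.0992]
ee_rot: [2.404, 2.022, 0.0]
force: [-1.6, -0.0, 4.6]
finger_gap: 0.0489
finger_force: 22.0
```

Call:
send_rows --series '[[[0,0,0,0],[0,0,0,0],[0,0,0,0],[0,0,0,0],[0,0,0,0],[0,0,0,0],[0,0,1,0],[0,0,3,0],[0,0,6,0],[0,0,10,0],[0,0,14,0],[0,0,18,0],[2,0,18,0],[5,0.5,18,0],[9,1,18,0],[13,1,18,0],[16,1,18,0],[17,1,18,0],[17,1,18,0],[17,1,18,0]]]' --grip 1

```text
t: 24.4
tool_pos: [0.6339, -0.0677, 0.279]
ee_rot: [-2.403, -2.022, 0.0]
force: [-0.3, -0.2, 0.8]
finger_gap: 0.094
finger_force: 0.0
```

Run:
```python
from h import *
print(env.sense()["tool_pos"])
t=env.get_image("top")[:,:,::-1];s=env.get_image("side")[:,:,::-1]
b=np.hstack([cv2.resize(t[140:290,180:350],(453,400)),cv2.resize(s[120:230,225:320],(345,400))])
cv2.imwrite("pics/m1.png",b)
```

```text
[ 0.63389873 -0.06768359  0.27900433]
```

View pics/m1.png

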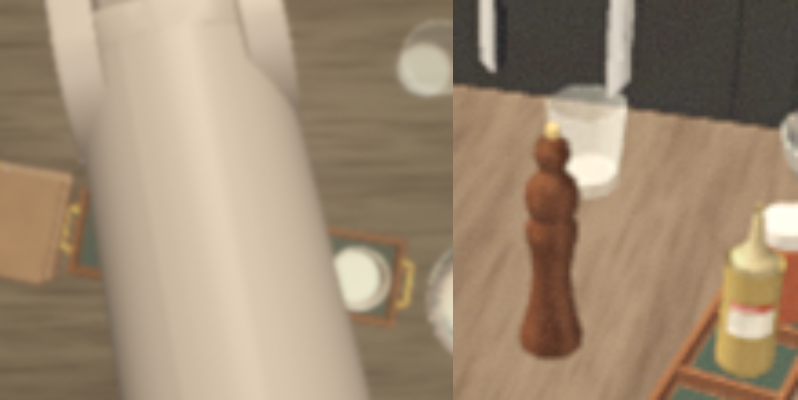

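The sauce is upright in the second compartment, at (750,300) in the right panel. The mill knob at (552,130) in the right panel is centred under the fingers. I'll descend to the ball.

Call:
send_rows --series '[[[0.1,0,-2,0],[0.1,0,-4,0],[0.1,0,-6,0],[0.1,0,-7.5,0],[0.1,0,-8,0],[0.1,0,-8.2,0],[0.1,0,-8.2,0],[0.1,0,-8.2,0]]]'

```text
t: 25.17
tool_pos: [0.6357, -0.0682, 0.1983]
ee_rot: [2.403, 2.021, 0.001]
force: [-0.7, -0.4, 0.1]
finger_gap: 0.094
finger_force: 0.0
```

Call:
send_rows --series '[[[0,0,0,0],[0,0,0,0],[0,0,0,0],[0,0,0,0],[0,0,0,0],[0,0,0,0],[0,0,0,0],[0,0,0,0],[0,0,0,0],[0,0,0,0],[0,0,0,0],[0,0,0,0]]]' --grip -1 --squeeze 35

```text
t: 26.17
tool_pos: [0.6354, -0.0682, 0.1969]
ee_rot: [-2.404, -2.022, 0.0]
force: [-1.3, -0.8, -0.2]
finger_gap: 0.0285
finger_force: 35.0
```

Call:
send_rows --series '[[[0,0,0.2,0],[0,0,0.5,0],[0,0,1,0],[0,0,2,0],[0,0,3,0],[0,0,3,0],[0,0,3,0],[0,0,3,0]]]'

```text
t: 26.83
tool_pos: [0.6354, -0.0682, 0.227]
ee_rot: [2.404, 2.022, -0.0]
force: [0.1, 0.4, -3.9]
finger_gap: 0.0288
finger_force: 35.0
```

Run:
```python
from h import *
s=env.get_image("side")[:,:,::-1]
cv2.imwrite("pics/m2.png",cv2.resize(s[100:240,205:325],(514,600)))
```

```text
(no output)
```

View pics/m2.png

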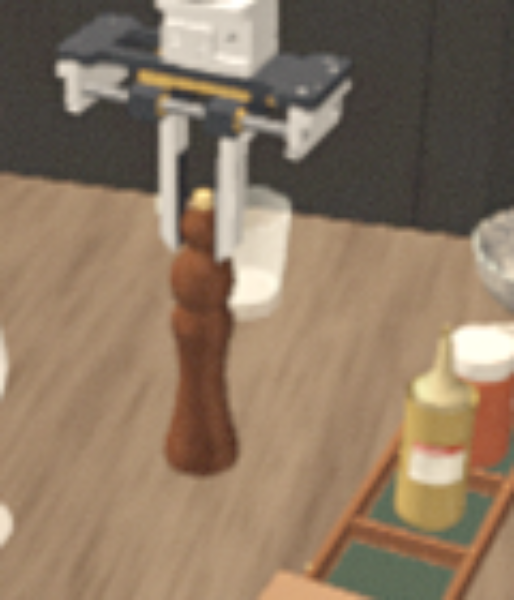

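The mill hangs vertically from the ball, foot at (202,455), clear of the table. I'll carry it over smoothly.

Call:
send_rows --series '[[[0,0,1,0],[0,0,2.5,0],[0,0.5,4,0],[-0.5,1.5,4.5,0],[-1,3,4.5,0],[-2,4.5,4.5,0],[-3.5,6,4.5,0],[-5.5,7,4.5,0],[-7.5,7.7,4.5,0],[-9.5,8.1,4.5,0],[-11.5,8.1,4.5,0],[-13,8.1,4.5,0],[-14.2,8.1,4.5,0],[-15,8.1,4.5,0],[-15.4,8.1,4.5,0],[-15.5,8.1,4.5,0],[-15.5,8.1,4.5,0],[-15.5,8.1,4.5,0],[-15.5,8.1,4.5,0],[-15.5,8.1,4.5,0]]]'

```text
t: 28.55
tool_pos: [0.4808, 0.0129, 0.2718]
ee_rot: [-2.404, -2.022, -0.0]
force: [0.5, -0.6, -4.3]
finger_gap: 0.0287
finger_force: 35.0
```

Run:
```python
from h import *
print(env.sense()["tool_pos"],env.sense()["force"])
s=env.get_image("side")[:,:,::-1]
cv2.imwrite("pics/m3.png",cv2.resize(s[130:280,235:385],(600,600)))
```

```text
[0.48080053 0.01293386 0.27179937] [ 0.53123837 -0.55371274 -4.29303846]
```

View pics/m3.png

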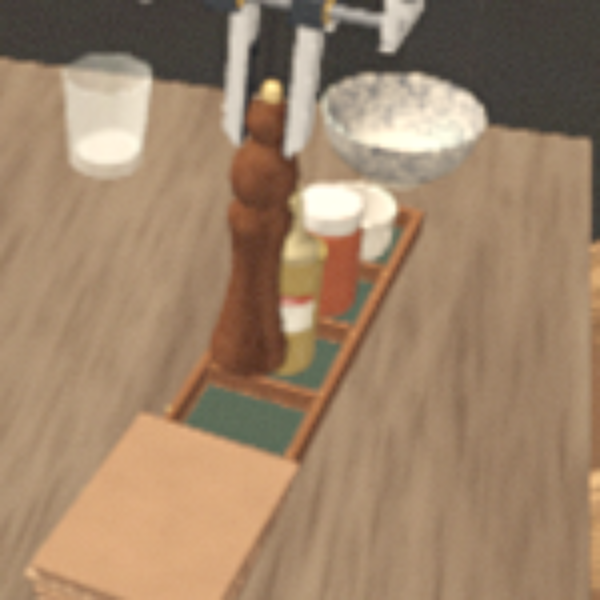

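Run:
```python
from h import *
for z in(.0749,.0749+.21): print(proj("side",[.4808,.0129,z]))
print(onz("side",(296.75,219),.0749))
```

```text
(np.float64(296.6940509733563), np.float64(218.42210945033338))
(np.float64(302.88024868803484), np.float64(152.81521106127494))
[0.48018064 0.01548362 0.0749    ]
```

The mill is vertical and centred over the compartment: the projected foot is (296.7,218.4) and the observed foot (296.8,219). I'll lower it.

Call:
send_rows --series '[[[0,0,-0.5,0],[0,0,-1.5,0],[0,0,-3,0],[0,0,-4.5,0],[0,0,-5.5,0],[0,0,-6,0],[0,0,-6.3,0],[0,0,-6.5,0],[0,0,-6.6,0],[0,0,-6.7,0],[0,0,-6.75,0],[0,0,-6.75,0],[0,0,-6.75,0]]]'

```text
t: 29.68
tool_pos: [0.4806, 0.0129, 0.2047]
ee_rot: [2.404, 2.022, 0.0]
force: [-0.6, 0.0, -3.3]
finger_gap: 0.0289
finger_force: 35.0
```

Call:
send_rows --series '[[[0,0,-0.05,0],[0,0,-0.1,0],[0,0,-0.15,0],[0,0,-0.2,0],[0,0,-0.2,0],[0,0,-0.2,0]]]'

```text
t: 30.18
tool_pos: [0.4808, 0.0129, 0.2029]
ee_rot: [2.404, 2.022, 0.001]
force: [-0.9, -1.2, 5.4]
finger_gap: 0.0287
finger_force: 35.0
```

It has touched down at about 5 N. I'll release, rise and move clear.

Call:
send_rows --series '[[[0,0,0,0],[0,0,0,0],[0,0,0,0],[0,0,0,0],[0,0,0,0],[0,0,0,0],[0,0,0,0],[0,0,0,0],[0,0,1,0],[0,0,3,0],[0,0,6,0],[0,0,9,0],[0,0,11,0],[0,-2,12,0],[0,-6,12,0],[-1,-10,12,0],[-2,-14,12,0],[-4,-18,12,0],[-6,-22,12,0],[-8,-26,12,0]]]' --grip 1

```text
t: 31.85
tool_pos: [0.4034, -0.2404, 0.3235]
ee_rot: [2.403, 2.022, 0.001]
force: [1.3, -0.1, 0.7]
finger_gap: 0.0939
finger_force: 0.0
```

Call:
send_rows --series '[[[-2,-4,0,0],[-4,-8,0,0],[-6,-12,0,0],[-8,-16,0,0],[-10,-20,0,0],[-11,-23,0,0],[-11,-25,0,0],[-11,-25,0,0],[-11,-25,0,0],[-11,-25,0,0]]]'

```text
t: 32.68
tool_pos: [0.295, -0.4883, 0.3229]
ee_rot: [-2.403, -2.023, -0.001]
force: [0.3, -0.2, -0.1]
finger_gap: 0.0938
finger_force: 0.0
```

Run:
```python
from h import *
e=env.sense();print(e["t"],e["tool_pos"],e["joint_vel"].round(3))
t=env.get_image("top")[:,:,::-1];s=env.get_image("side")[:,:,::-1]
b=np.hstack([cv2.resize(t[100:290,130:400],(426,300)),cv2.resize(s[130:290,170:360],(356,300))])
cv2.imwrite("pics/f.png",b)
```

```text
32.6833 [ 0.2949674  -0.48831251  0.32285764] [-0.012 -0.015 -0.008  0.011  0.004 -0.003 -0.002]
```

View pics/f.png

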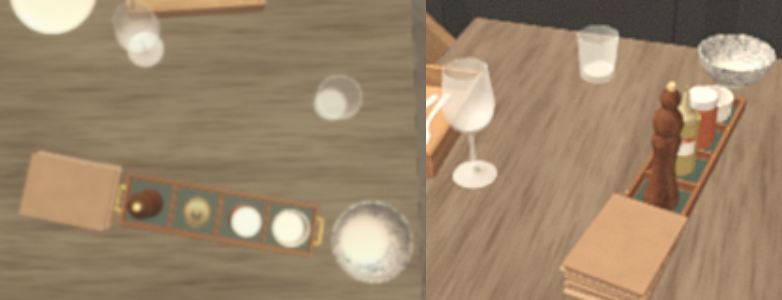

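All four stand upright, stepping down from the mill at the menus (145,205 in the left panel) through sauce (196,211) and jar (246,221) to the ramekin (290,228) beside the bowl. The tumbler and wine glass have not moved, and the arm is clear.

```bash
python3 -c "
from workcell import env
print(env.close_job())"
```

```text
the job is handed in; nothing more can be done
None
```

The caddy is stocked and the job handed in: mill, sauce, jar and ramekin stand upright in order from the menus to the bowl, each set down gently and released, with the tumbler and wine glass untouched, at about 33 s.

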